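# Lock in the three guarded supply switches by feel

### The arm

A 7-joint arm with a two-finger parallel gripper is mounted at the origin on the work surface. World frame = base frame: x ahead of the robot, y to its left, z up, the work surface at z = 0. Lengths are in m, angles in rad, forces in N, time in s.
With the tool pointing down it reaches from about 0.4 to 0.875 m from the base axis. Payload 19.3 kg.
Tool frame: the origin (TCP) lies at the very end of the fingers, on their centre line; the grasp point (between the pads) lies 19 mm behind it; z points along the fingers, y is the line along which they close (so a half turn about z gives the same grasp; the last joint's range is limited). The gripper opens to 85 mm and grips with 20 to 120 N. Pads are 22 mm wide; open, the fingers measure 114 mm over their backs; the gripper's body (76 mm by 85 mm) begins 54 mm behind the grasp point. The pads swing forward as they close: fully open they stand 13 mm farther back than shut.
Start: joints at [1.175, 0.521, -0.036, 1.599, 0.021, 1.021, -0.113], TCP at [0.2, -0.592, 0.231] pointing down, gripper open.
Joint ranges: [-2.91, 2.91], [-0.3, 2.13], [-1.5, 1.42], [0.17, 2.43], [-1.26, 4.41], [0.16, 1.93], [-2.52, 2.52]. Speed limits (rad/s): [1.89, 1.89, 2.39, 2.39, 3.01, 3.01, 3.01].

### API

Orientations are given as [roll, pitch, yaw] about the fixed x, y, z axes, in that order (R = Rz(yaw) Ry(pitch) Rx(roll)).
In Python, from workcell import bot gives the robot as it stands. The module is installed in compiled form; this text tells all that it offers.
- The arm moves only by the tool apply_moves, never from a script. Its arguments are lists of equal length, an entry for each row: "claw": the finger opening in m, from 0 to 0.0854; "xyz": the shift along the tool's x, y, z in m, a list of three; "twist": the turn, a rotation vector about the tool's x, y, z in rad, a list of three. A call has 1 to 20 rows; each row shifts and turns the commanded pose from where the row before left it, along the tool's axes as they then stand; what a row does not reach is not made up. A row lasts 1/10 s, in which the tool goes at most 50 mm and 8.59 degrees, less where a joint would pass 70% of its speed; a pose out of reach is approached as far as the arm can. A call with a gripper value outside its range is refused whole. The fingers move at their own pace and stop on an object; "force" is the grip in N (left out, the last holds). Time passes only in rows, so rows that do not move let the fingers close. It gives the time, the measured TCP pose, the force, the opening and the grip force at its end, in the units of the state.
- bot.observe(): the state, without advancing time (a new reading comes with each control period).
- bot.grab_frame(name): name is "scene" or "top" or "wrist"; returns a dict with "img" (480x640x3 uint8, red, green, blue), "vfov" (degrees; the focal length in pixels is half the picture's height over the tangent of half this angle, whatever the lens; pixels are square), "cx", "cy" (the principal point, pixels), "view" (4x4, takes a point from world to camera coordinates). Camera axes: x right, y up, looking along -z (the intrinsics and any distortion apply to the point x, -y, -z); pixel columns grow to the right and rows downward; lengths in m; the calibration is good to about 2 mm. A picture is of the moment at which its call begins. There is no depth.
- bot.job_done(): hands the job in; it is judged then, once.
Trained networks look in the newest picture that a camera, given by its name, has taken for a name from the list of things; names that differ only in an ending like _2 or _b are one class to them, and where a whole thing is asked for, a point or a joint stands for the part that bears it (a point fixed in the world has none). Each returns a list of dicts, best first, with "score" (0 to 1); they miss things now and then, are a little off and sometimes report something else, mostly with a low value. They report only what shows in the picture. A call takes as long as a camera call.
- bot.find_in(camera, query): "position" ([x, y, z] in m, in world coordinates, good to about 4 mm: the middle of the surface that is visible of it).
The state is a dict: "clock": time; "qpos": joint angles; "qd": joint speeds; "joint_efforts": joint torques, N m; "position": TCP position; "tool_rot": TCP orientation; "force": force on the tool from outside, world axes, zero at the start; "moment": the same for the moment, N m; "grip_width": finger opening in m; "finger_force": force on a finger pad.
Only numpy, scipy, OpenCV 4.12 (cv2) and the standard library are available. Lean on these libraries where they do the work, as an engineer would, in place of code of your own. Each camera call takes 0.05 s, during which the arm holds its last target. There are 200 camera calls.

### The job

Slide the guard of the bench supply box fully open, make sure that all three push-push switches under it are locked in - their caps look the same either way, so feel each one with a gentle touch and click only as needed, never pressing harder than 25 N - and slide the guard fully closed again. Leave the board, the multimeter and the screwdriver where they lie.

Things in the scene. Friction and masses are not known exactly. Their poses are not given: they have to be found in the camera images.
- box: Grey bench supply box fixed to the bench, 200 (x) x 220 (y) x 60 (z) mm; origin: centre of its underside, on the table. x points from its front (brass terminals, dark display) to its rear, y to its left. On the flat deck, 60 mm up, three alike switches stand in a row at x = -50 mm, y = -60, 0, +60 mm, under the guard at the start.
- guard (a joint): Sliding guard's position along the box's x (m): 0 = closed at the front stop, over the switches; 0.08 = open at the rear stop, all switches free from above. Starts between 0 and 0.01. Slides with about 1.5 N of friction and stays where it is left.
- guard_grip (a point): Centre of the top of the guard's grip, 115.5 mm above the table. The guard is an aluminium bridge 68 (x) x 204 (y) mm, its top 27.5 mm above the deck; mid on it stands the grip, a black block 12 mm thick (box x), 50 mm long (box y), 28 mm high. The grip is at box x = -50 mm with the guard closed, +30 mm open.
- switch1: Push-push switch at box y = -60 mm: black cap, 24 mm across, in a steel bezel 36 mm across, 4 mm high. Origin: bezel's underside centre, on the deck, 60 mm above the table; the cap's flat top is 18 mm above it. In or out looks the same: a light spring (1 to 2.5 N) always lifts the cap to this height. Each switch starts in or out, independently. Feel and stroke: see switch2, switch3.
- switch2: Middle switch, same shape and origin. How all three feel - OUT: the cap meets its stiff plunger in the first 1 mm; 2 to 4 mm down it pushes back with 5 to 8 N. IN (locked): the plunger is held 5 mm down, so for about 5 mm the cap is loose and pushes back with under 2 N, then turns stiff. While in, the hidden latch carries the plunger's spring (about 3 N between switch and box); while out, none.
- switch3: Switch at box y = +60 mm, same shape and origin. How all three click: pressing the cap 9.5 to 11.5 mm below its rest height (7 to 14 N) and letting it up changes OUT to IN or IN to OUT; a press of less than 7 mm changes nothing. The cap bottoms hard at 12 mm. Press at about 20 mm/s or slower: fast jabs hit the mechanism far harder.
- board: Bystander: loose circuit board 100 x 75 mm on four 24 mm brass spacers; origin under its centre.
- meter: Bystander: loose yellow hand multimeter 130 x 68 x 40 mm; origin under its centre.
- driver: Bystander: loose screwdriver 170 mm long lying behind the box; origin under it.

How it is judged:
On the way:
1. the guard is slid open (at least 70 of its 80 mm) (value of joint guard above 0.07 m), for 0.2 s.
At the end, for the whole second after the job is handed in: All three switches are locked in (in each the latch carries the plunger spring: more than 0.8 N between the switch and the box) and the guard is closed to within 5 mm of its front stop (contact force between each of switch1, switch2, switch3 and box above 0.8 N and value of joint guard below 0.005 m); the robot touches nothing.
It fails at once if a switch is pressed with more than 25 N (contact force between any of switch1, switch2, switch3 and the fingers above 25 N or contact force between any of switch1, switch2, switch3 and the arm above 25 N).
It fails at once if a bystander is moved by more than 20 mm (distance of any of board, meter, driver from where it was at the start of the episode above 0.02 m).
It also fails if it takes over 72 s, if anything falls off the work surface, if the arm or the gripper's body presses on something with over 40 N, if the wrist force passes 120 N, or if a joint passes its speed limit or range.

## Working session

There is one attempt and no reset: what is moved stays moved. The work goes in short steps, Python scripts to look and compute and a tool call to move; the robot and the scene stay as the last step left them, time stands still between calls to the robot, and variables do not carry over. Pictures are saved under pics/ and viewed, at most 10 in all, crops included, and the job is handed in when it is done.

Besides the shell and the picture viewer there is one more tool, called after "Call:" by a JSON object that holds its "name" and its "arguments", one argument or row to a line. apply_moves: Moves the arm, as the interface text tells. Its arguments: {"type":"object","properties":{"claw":{"type":"array"},"xyz":{"type":"array"},"twist":{"type":"array"},"force":{"type":"number"}},"required":["claw","xyz","twist"]}

```bash
mkdir -p pics; python3 - <<'E'
from workcell import bot
import cv2,numpy as np
s=bot.observe()
for k in ("clock","position","tool_rot","force","grip_width"): print(k,s[k])
for c in ("top","scene"):
    f=bot.grab_frame(c); cv2.imwrite(f"pics/{c}0.png",f["img"][:,:,::-1])
    print(c,f["vfov"],f["cx"],f["cy"],np.round(f["view"],3).tolist())
    for q in ("box","guard","guard_grip","board","meter","driver"):
        print(q,[(np.round(d["position"],3).tolist(),round(d["score"],2)) for d in bot.find_in(c,q)[:2]])
E
```

```text
clock 0.0
position [ 0.19989125 -0.59183606  0.23071789]
tool_rot [-3.14048560e+00  9.89894795e-05  3.25791857e-01]
force [-0.09290757 -0.25265893 -0.68239575]
grip_width 0.08522516808074457
top 50.319029506238984 324.8444894981111 228.90931007297922 [[-0.027, -1.0, -0.002, 0.073], [0.983, -0.027, 0.18, -0.607], [-0.18, 0.003, 0.984, -0.93], [0.0, 0.0, 0.0, 1.0]]
box [([0.568, -0.022, 0.059], 0.7)]
guard [([0.53, -0.025, 0.084], 0.76)]
guard_grip [([0.518, -0.026, 0.091], 0.73)]
board [([0.582, 0.185, 0.016], 0.58)]
meter [([0.595, -0.23, 0.03], 0.92)]
driver [([0.716, -0.081, 0.024], 0.63)]
scene 47.67855882629176 322.997250237227 226.57812004184663 [[-0.555, 0.832, 0.023, 0.288], [-0.464, -0.332, 0.821, 0.216], [0.691, 0.445, 0.57, -1.561], [0.0, 0.0, 0.0, 1.0]]
box [([0.604, -0.0, 0.057], 0.85)]
guard [([0.534, -0.013, 0.089], 0.8)]
guard_grip [([0.531, -0.015, 0.089], 0.84), ([0.602, -0.001, 0.058], 0.34)]
board [([0.582, 0.18, 0.014], 0.97)]
meter [([0.611, -0.218, 0.034], 0.6), ([0.603, -0.001, 0.055], 0.35)]
driver [([0.729, -0.073, 0.021], 0.76), ([0.53, -0.013, 0.092], 0.41)]
```

View pics/top0.png

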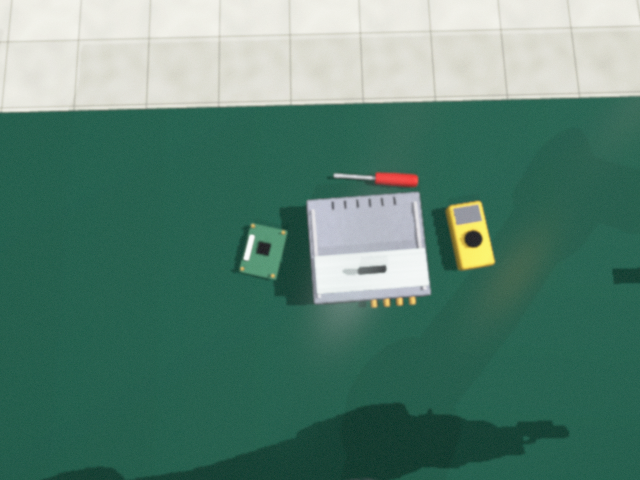

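View pics/scene0.png

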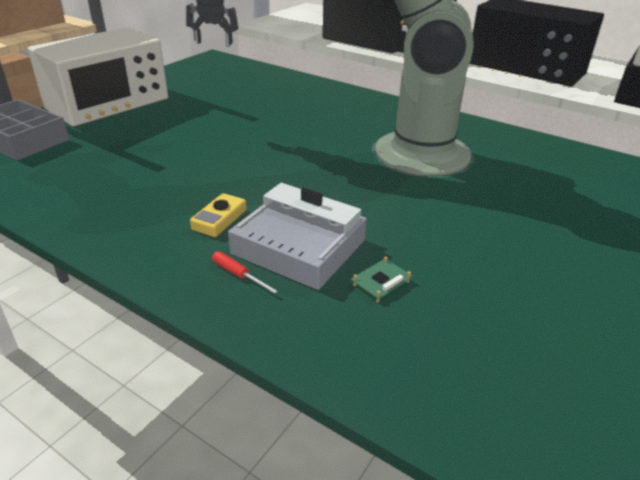

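The top picture shows the box with deck corners at about (307,200), (419,194), (430,294) and (315,302), and the grip at (371,269). The terminals face the robot. In the scene view the guard is at the front and the bystanders are clear of it.

```bash
cat >h.py <<'E'
import numpy as np
from scipy.spatial.transform import Rotation as R
from workcell import bot
def ray(f,uv,z):
    fl=240/np.tan(np.radians(f["vfov"])/2); V=np.array(f["view"]); 
    d=V[:3,:3].T@np.array([(uv[0]-f["cx"])/fl,-(uv[1]-f["cy"])/fl,-1]); c=-V[:3,:3].T@V[:3,3]
    return c+d*(z-c[2])/d[2]
def proj(f,p):
    fl=240/np.tan(np.radians(f["vfov"])/2); V=np.array(f["view"]); q=V[:3,:3]@p+V[:3,3]
    return np.array([f["cx"]-fl*q[0]/q[2], f["cy"]+fl*q[1]/q[2]])
def shift(p,yaw=None):
    """tool-frame shift and twist from measured pose to target position p, tool-down yaw"""
    s=bot.observe(); r=R.from_euler("xyz",s["tool_rot"])
    print("t",round(s["clock"],2),"pos",np.round(s["position"],4),"rot",np.round(s["tool_rot"],4),"F",np.round(s["force"],1))
    if yaw is not None: print("twist",np.round((r.inv()*R.from_euler("xyz",[np.pi,0,yaw])).as_rotvec(),4))
    print("shift",np.round(r.inv().apply(np.array(p)-s["position"]),4))
E
python3 - <<'E'
from h import *
f=bot.grab_frame("top")
C=np.array([ray(f,u,.06) for u in((307,200),(419,194),(430,294),(315,302))])
print(np.round(C,3)); print("centre",C.mean(0))
a=C[0]-C[1];print("w",np.linalg.norm(a[:2]),np.arctan2(-a[0],a[1]))
a=C[1]-C[2];print("l",np.linalg.norm(a[:2]),np.arctan2(a[1],a[0]))
a=C[0]-C[3];print("l",np.linalg.norm(a[:2]),np.arctan2(a[1],a[0]))
a=C[3]-C[2];print("w",np.linalg.norm(a[:2]),np.arctan2(-a[0],a[1]))
print("grip",ray(f,(371,269),.112))
shift([.53,-.02,.231],1.6)
E
```

```text
[[ 0.666  0.09   0.06 ]
 [ 0.672 -0.128  0.06 ]
 [ 0.478 -0.137  0.06 ]
 [ 0.469  0.079  0.06 ]]
centre [ 0.57124703 -0.02419812  0.06      ]
w 0.21772458929222227 0.02765559873227317
l 0.19340866452313596 0.04680308131257235
l 0.19653463458302456 0.055651310710447426
w 0.21594827230825928 0.04193918251115885
grip [ 0.52310026 -0.02387021  0.112     ]
t 0.75 pos [ 0.2    -0.5921  0.2313] rot [ 3.1416 -0.      0.3258] F [ 0.1 -0.1 -0.6]
twist [ 0.     -0.     -1.2742]
shift [ 4.957e-01 -4.364e-01  3.000e-04]
```

Call:
{"name": "apply_moves", "arguments": {
  "claw": [0.05,0.05,0.05,0.05,0.05,0.05,0.05,0.05,0.05,0.05,0.05,0.05,0.05,0.05,0.05,0.05,0.05,0.05],
  "xyz": [
    [0.0388,-0.0032,0],
    [0.0388,-0.0032,0],
    [0.0388,-0.0032,0],
    [0.0388,-0.0032,0],
    [0.0388,-0.0032,0],
    [0.0388,-0.0032,0],
    [0.0388,-0.0032,0],
    [0.0388,-0.0032,0],
    [0.0388,-0.0032,0],
    [0.0388,-0.0032,0],
    [0.0388,-0.0032,0],
    [0.0388,-0.0032,0],
    [0.0388,-0.0032,0],
    [0.0388,-0.0032,0],
    [0.0388,-0.0032,0],
    [0.0388,-0.0032,0],
    [0.0388,-0.0032,0],
    [0.0388,-0.0032,0]
  ],
  "twist": [
    [0,0,-0.0716],
    [0,0,-0.0716],
    [0,0,-0.0716],
    [0,0,-0.0716],
    [0,0,-0.0716],
    [0,0,-0.0716],
    [0,0,-0.0716],
    [0,0,-0.0716],
    [0,0,-0.0716],
    [0,0,-0.0716],
    [0,0,-0.0716],
    [0,0,-0.0716],
    [0,0,-0.0716],
    [0,0,-0.0716],
    [0,0,-0.0716],
    [0,0,-0.0716],
    [0,0,-0.0716],
    [0,0,-0.0716]
  ],
  "force": 20
}}

```text
clock: 2.55
position: [0.5439, -0.035, 0.2314]
tool_rot: [3.141, 0.0, 1.617]
force: [0.1, -1.5, -0.8]
grip_width: 0.0501
finger_force: 0.0
```

```bash
python3 - <<'E'
from h import *
import cv2
f=bot.grab_frame("wrist"); cv2.imwrite("pics/w1.png",f["img"][:,:,::-1])
for q in ("guard","guard_grip","box"):
    print(q,[(np.round(d["position"],3).tolist(),round(d["score"],2)) for d in bot.find_in("wrist",q)[:2]])
g=np.array([.523,-.026,.1155])
print("proj grip",proj(f,g)); shift([.523,-.026,.15],1.614)
c,s=np.cos(.043),np.sin(.043)
for x in(-.1,.1):
  for y in (.11,-.11): print((x,y),proj(f,np.array([.571+c*x-s*y,-.024+s*x+c*y,.06])).round(0))
E
```

```text
guard [([0.531, -0.013, 0.085], 0.61)]
guard_grip [([0.523, -0.01, 0.091], 0.63), ([0.579, -0.221, 0.036], 0.61)]
box [([0.576, -0.007, 0.058], 0.59)]
proj grip [290.0958494  221.29200074]
t 2.75 pos [ 0.5439 -0.036   0.2314] rot [3.1415e+00 1.0000e-04 1.6156e+00] F [-0.1 -1.7  0.2]
twist [0.0001 0.0001 0.0016]
shift [ 0.0109 -0.0204  0.0814]
(-0.1, 0.11) [217.  44.]
(-0.1, -0.11) [236. 330.]
(0.1, 0.11) [510.  45.]
(0.1, -0.11) [472. 331.]
```

View pics/w1.png

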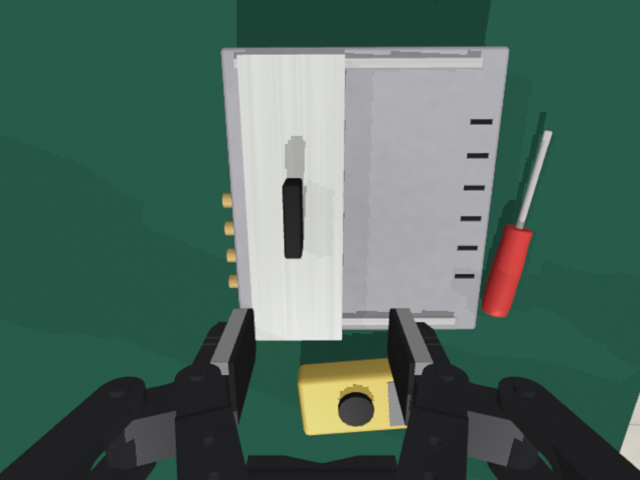

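The wrist picture shows the grip centred at about (291,219), and I predicted (290,221). The box corners agree to a few pixels. I'll go down over the grip.

Call:
{"name": "apply_moves", "arguments": {
  "claw": [0.05,0.05,0.05,0.05,0.05,0.05,0.05,0.012,0.0,0.0,0.0],
  "xyz": [
    [0.011,-0.0205,0.02],
    [0,0,0.03],
    [0,0,0.03],
    [0,0,0.025],
    [0,0,0.02],
    [0,0,0.01],
    [0,0,0],
    [0,0,0],
    [0,0,0],
    [0,0,0],
    [0,0,0]
  ],
  "twist": [
    [0,0,0],
    [0,0,0],
    [0,0,0],
    [0,0,0],
    [0,0,0],
    [0,0,0],
    [0,0,0],
    [0,0,0],
    [0,0,0],
    [0,0,0],
    [0,0,0]
  ],
  "force": 20
}}

```text
clock: 3.85
position: [0.524, -0.0266, 0.0973]
tool_rot: [3.139, 0.0, 1.615]
force: [4.6, -1.8, 8.1]
grip_width: 0.0114
finger_force: 26.5
```

Call:
{"name": "apply_moves", "arguments": {
  "claw": [0,0,0,0,0,0,0,0,0],
  "xyz": [
    [0,0.008,-0.001],
    [0,0.011,0],
    [0,0.011,0],
    [0,0.011,0],
    [0,0.011,0],
    [0,0.011,0],
    [0,0.01,0],
    [0,0.003,0],
    [0,0,0]
  ],
  "twist": [
    [0,0,0],
    [0,0,0],
    [0,0,0],
    [0,0,0],
    [0,0,0],
    [0,0,0],
    [0,0,0],
    [0,0,0],
    [0,0,0]
  ]
}}

```text
clock: 4.75
position: [0.5997, -0.0228, 0.0974]
tool_rot: [3.141, -0.0, 1.615]
force: [1.6, 1.6, 2.8]
grip_width: 0.0117
finger_force: 25.8
```

Call:
{"name": "apply_moves", "arguments": {
  "claw": [0,0,0,0],
  "xyz": [
    [0,0.0015,0],
    [0,0.0015,0],
    [0,0.001,0],
    [0,0,0]
  ],
  "twist": [
    [0,0,0],
    [0,0,0],
    [0,0,0],
    [0,0,0]
  ]
}}

```text
clock: 5.15
position: [0.6029, -0.0226, 0.0974]
tool_rot: [3.141, -0.0, 1.615]
force: [-0.3, 5.4, 3.7]
grip_width: 0.0113
finger_force: 25.9
```

Call:
{"name": "apply_moves", "arguments": {
  "claw": [0.04,0.04,0.04,0.04,0.04,0.0,0.0,0.0],
  "xyz": [
    [0,0,0],
    [0,0,0],
    [0,0,-0.03],
    [0,0,-0.03],
    [0,-0.02,0],
    [0,-0.03,0],
    [0,-0.03,0],
    [0,0,0]
  ],
  "twist": [
    [0,0,0],
    [0,0,0],
    [0,0,0],
    [0,0,0],
    [0,0,0],
    [0,0,0],
    [0,0,0],
    [0,0,0]
  ]
}}

```text
clock: 5.95
position: [0.5198, -0.0274, 0.1573]
tool_rot: [-3.14, 0.001, 1.614]
force: [0.8, 0.0, 0.1]
grip_width: 0.0004
finger_force: 0.0
```

```bash
python3 - <<'E'
from h import *
import cv2
f=bot.grab_frame("wrist"); cv2.imwrite("pics/w2.png",f["img"][:,:,::-1])
for q in ("switch1","switch2","guard_grip"):
    print(q,[(np.round(d["position"],3).tolist(),round(d["score"],2)) for d in bot.find_in("wrist",q)[:4]])
c,s=np.cos(.043),np.sin(.043)
for y in (-.06,0,.06):
  p=np.array([.573-c*.05-s*y,-.024-s*.05+c*y,.078]); print(p.round(4),proj(f,p).round(0))
p=np.array([.523,-.026,.078]);shift(p,1.614)
E
```

```text
switch1 [([0.525, -0.024, 0.068], 0.94), ([0.52, 0.033, 0.063], 0.62), ([0.536, -0.072, 0.063], 0.37)]
switch2 [([0.525, -0.024, 0.068], 0.94), ([0.52, 0.033, 0.063], 0.62), ([0.536, -0.072, 0.063], 0.37)]
guard_grip [([0.597, 0.004, 0.091], 0.62)]
[ 0.5256 -0.0861  0.078 ] [328. 346.]
[ 0.523  -0.0261  0.078 ] [328. 253.]
[0.5205 0.0338 0.078 ] [329. 144.]
t 6.15 pos [ 0.5236 -0.0265  0.1573] rot [ 3.141  -0.      1.6143] F [-0.1  0.8  0.2]
twist [ 0.0006 -0.      0.0003]
shift [ 0.0006 -0.0006  0.0793]
```

View pics/w2.png

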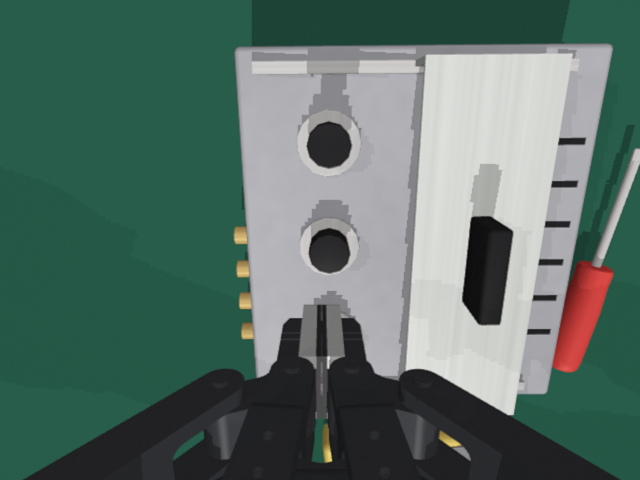

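The caps show at (329,144) and (329,251), as predicted, and the guard is back at the rear. I'll go down over the middle switch and feel it.

Call:
{"name": "apply_moves", "arguments": {
  "claw": [0,0,0,0,0,0,0],
  "xyz": [
    [0,0,0.03],
    [0,0,0.025],
    [0,0,0.013],
    [0,0,0.005],
    [0,0,0.002],
    [0,0,0],
    [0,0,0]
  ],
  "twist": [
    [0,0,0],
    [0,0,0],
    [0,0,0],
    [0,0,0],
    [0,0,0],
    [0,0,0],
    [0,0,0]
  ]
}}

```text
clock: 6.85
position: [0.5234, -0.0264, 0.0831]
tool_rot: [3.14, 0.0, 1.614]
force: [0.4, 0.1, -0.3]
grip_width: 0.0002
finger_force: 0.0
```

Call:
{"name": "apply_moves", "arguments": {
  "claw": [0,0,0,0,0,0],
  "xyz": [
    [0,0,0.0015],
    [0,0,0.0015],
    [0,0,0.0015],
    [0,0,0.0015],
    [0,0,0.001],
    [0,0,0]
  ],
  "twist": [
    [0,0,0],
    [0,0,0],
    [0,0,0],
    [0,0,0],
    [0,0,0],
    [0,0,0]
  ]
}}

```text
clock: 7.45
position: [0.5229, -0.0264, 0.0752]
tool_rot: [-3.142, 0.0, 1.615]
force: [0.7, -1.6, 1.0]
grip_width: 0.0
finger_force: 0.6
```

Call:
{"name": "apply_moves", "arguments": {
  "claw": [0,0,0,0],
  "xyz": [
    [0,0,0.001],
    [0,0,0.0005],
    [0,0,0],
    [0,0,0]
  ],
  "twist": [
    [0,0,0],
    [0,0,0],
    [0,0,0],
    [0,0,0]
  ]
}}

```text
clock: 7.85
position: [0.5229, -0.0264, 0.0738]
tool_rot: [3.142, 0.0, 1.615]
force: [0.8, -1.3, 0.6]
grip_width: 0.0001
finger_force: 0.7
```

Call:
{"name": "apply_moves", "arguments": {
  "claw": [0,0,0,0],
  "xyz": [
    [0,0,0.001],
    [0,0,0.0005],
    [0,0,0],
    [0,0,0]
  ],
  "twist": [
    [0,0,0],
    [0,0,0],
    [0,0,0],
    [0,0,0]
  ]
}}

```text
clock: 8.25
position: [0.523, -0.0264, 0.0725]
tool_rot: [3.141, 0.0, 1.615]
force: [-1.0, -2.0, 6.9]
grip_width: 0.0
finger_force: 3.5
```

The middle switch is loose down to about 4.5 mm and then stiff, so it is IN. Next is switch3.

Call:
{"name": "apply_moves", "arguments": {
  "claw": [0,0,0,0,0,0,0,0,0],
  "xyz": [
    [0,0,-0.01],
    [0,0,-0.0125],
    [0.02,0,0],
    [0.025,0,0],
    [0.015,0,0],
    [0,0,0.006],
    [0,0,0.005],
    [0,0,0],
    [0,0,0]
  ],
  "twist": [
    [0,0,0],
    [0,0,0],
    [0,0,0],
    [0,0,0],
    [0,0,0],
    [0,0,0],
    [0,0,0],
    [0,0,0],
    [0,0,0]
  ]
}}

```text
clock: 9.15
position: [0.5202, 0.0327, 0.0836]
tool_rot: [-3.141, 0.0, 1.614]
force: [0.1, -0.3, -0.1]
grip_width: 0.0
finger_force: 0.0
```

Call:
{"name": "apply_moves", "arguments": {
  "claw": [0,0,0,0,0,0,0],
  "xyz": [
    [0,0,0.0015],
    [0,0,0.0015],
    [0,0,0.0015],
    [0,0,0.0015],
    [0,0,0.0015],
    [0,0,0.001],
    [0,0,0]
  ],
  "twist": [
    [0,0,0],
    [0,0,0],
    [0,0,0],
    [0,0,0],
    [0,0,0],
    [0,0,0],
    [0,0,0]
  ]
}}

```text
clock: 9.85
position: [0.5203, 0.0334, 0.0753]
tool_rot: [3.142, 0.0, 1.614]
force: [-1.2, -0.9, 6.1]
grip_width: 0.0003
finger_force: 3.1
```

Switch3 pushes back with 6 N at 2.7 mm, so it is OUT. I'll click it to about 10.5 mm.

Call:
{"name": "apply_moves", "arguments": {
  "claw": [0,0,0,0,0,0,0],
  "xyz": [
    [0,0,0.0015],
    [0,0,0.0015],
    [0,0,0.0015],
    [0,0,0.0015],
    [0,0,0.001],
    [0,0,0],
    [0,0,0]
  ],
  "twist": [
    [0,0,0],
    [0,0,0],
    [0,0,0],
    [0,0,0],
    [0,0,0],
    [0,0,0],
    [0,0,0]
  ]
}}

```text
clock: 10.55
position: [0.5203, 0.0335, 0.0685]
tool_rot: [3.141, 0.0, 1.615]
force: [-1.9, -1.2, 8.3]
grip_width: -0.0003
finger_force: 4.2
```

Call:
{"name": "apply_moves", "arguments": {
  "claw": [0,0,0],
  "xyz": [
    [0,0,0.001],
    [0,0,0],
    [0,0,0]
  ],
  "twist": [
    [0,0,0],
    [0,0,0],
    [0,0,0]
  ]
}}

```text
clock: 10.85
position: [0.5203, 0.0335, 0.0675]
tool_rot: [3.141, 0.0, 1.615]
force: [-2.6, -0.5, 8.6]
grip_width: 0.0002
finger_force: 4.4
```

Call:
{"name": "apply_moves", "arguments": {
  "claw": [0,0,0,0,0,0,0,0,0,0],
  "xyz": [
    [0,0,-0.002],
    [0,0,-0.002],
    [0,0,-0.002],
    [0,0,-0.002],
    [0,0,-0.004],
    [0,0,-0.004],
    [0,0,0.002],
    [0,0,0.002],
    [0,0,0.0015],
    [0,0,0]
  ],
  "twist": [
    [0,0,0],
    [0,0,0],
    [0,0,0],
    [0,0,0],
    [0,0,0],
    [0,0,0],
    [0,0,0],
    [0,0,0],
    [0,0,0],
    [0,0,0]
  ]
}}

```text
clock: 11.85
position: [0.5201, 0.0335, 0.0774]
tool_rot: [-3.141, -0.0, 1.615]
force: [-0.2, -0.1, 0.9]
grip_width: 0.0001
finger_force: 0.5
```

Call:
{"name": "apply_moves", "arguments": {
  "claw": [0,0,0,0],
  "xyz": [
    [0,0,0.0015],
    [0,0,0.0015],
    [0,0,0],
    [0,0,0]
  ],
  "twist": [
    [0,0,0],
    [0,0,0],
    [0,0,0],
    [0,0,0]
  ]
}}

```text
clock: 12.25
position: [0.5202, 0.0335, 0.0747]
tool_rot: [-3.141, 0.0, 1.615]
force: [-0.9, 0.2, 2.1]
grip_width: -0.0002
finger_force: 0.6
```

Switch3 now feels loose, so it is IN. Next is switch1.

Call:
{"name": "apply_moves", "arguments": {
  "claw": [0,0,0,0,0,0,0,0,0,0],
  "xyz": [
    [0,0,-0.008],
    [0,0,-0.01],
    [-0.02,0,0],
    [-0.04,0,0],
    [-0.04,0,0],
    [-0.02,0,0],
    [0,0,0.005],
    [0,0,0.004],
    [0,0,0],
    [0,0,0]
  ],
  "twist": [
    [0,0,0],
    [0,0,0],
    [0,0,0],
    [0,0,0],
    [0,0,0],
    [0,0,0],
    [0,0,0],
    [0,0,0],
    [0,0,0],
    [0,0,0]
  ]
}}

```text
clock: 13.25
position: [0.5256, -0.0852, 0.084]
tool_rot: [3.142, -0.0, 1.616]
force: [-0.4, 0.4, 0.3]
grip_width: -0.0003
finger_force: 0.0
```

Call:
{"name": "apply_moves", "arguments": {
  "claw": [0,0,0,0,0,0,0],
  "xyz": [
    [0,0,0.0015],
    [0,0,0.0015],
    [0,0,0.0015],
    [0,0,0.0015],
    [0,0,0.0015],
    [0,0,0.001],
    [0,0,0]
  ],
  "twist": [
    [0,0,0],
    [0,0,0],
    [0,0,0],
    [0,0,0],
    [0,0,0],
    [0,0,0],
    [0,0,0]
  ]
}}

```text
clock: 13.95
position: [0.5255, -0.0863, 0.0752]
tool_rot: [-3.141, -0.0, 1.615]
force: [0.1, 0.4, 1.2]
grip_width: -0.0002
finger_force: 0.6
```

Call:
{"name": "apply_moves", "arguments": {
  "claw": [0,0,0,0],
  "xyz": [
    [0,0,0.001],
    [0,0,0.0005],
    [0,0,0],
    [0,0,0]
  ],
  "twist": [
    [0,0,0],
    [0,0,0],
    [0,0,0],
    [0,0,0]
  ]
}}

```text
clock: 14.35
position: [0.5256, -0.0863, 0.0738]
tool_rot: [3.142, -0.0, 1.615]
force: [0.6, 1.1, 0.7]
grip_width: -0.0002
finger_force: 0.7
```

Call:
{"name": "apply_moves", "arguments": {
  "claw": [0,0,0,0],
  "xyz": [
    [0,0,0.001],
    [0,0,0.0005],
    [0,0,0],
    [0,0,0]
  ],
  "twist": [
    [0,0,0],
    [0,0,0],
    [0,0,0],
    [0,0,0]
  ]
}}

```text
clock: 14.75
position: [0.5256, -0.0863, 0.0725]
tool_rot: [3.141, 0.0, 1.615]
force: [-1.5, 1.0, 6.6]
grip_width: -0.0002
finger_force: 3.5
```

All three switches are IN. Now I'll grip and close the guard.

Call:
{"name": "apply_moves", "arguments": {
  "claw": [0,0,0,0.05,0.05,0.05,0.05,0.05,0.05,0.05,0.0,0.0,0.0,0.0],
  "xyz": [
    [0,0,-0.01],
    [0,0,-0.035],
    [0,0,-0.04],
    [0.02,0.025,0],
    [0.025,0.035,0],
    [0.015,0.02,0],
    [0,0,0],
    [0,0,0.03],
    [0,0,0.02],
    [0,0,0.0095],
    [0,0,0],
    [0,0,0],
    [0,0,0],
    [0,0,0]
  ],
  "twist": [
    [0,0,0],
    [0,0,0],
    [0,0,0],
    [0,0,0],
    [0,0,0],
    [0,0,0],
    [0,0,0],
    [0,0,0],
    [0,0,0],
    [0,0,0],
    [0,0,0],
    [0,0,0],
    [0,0,0],
    [0,0,0]
  ],
  "force": 20
}}

```text
clock: 16.15
position: [0.6034, -0.023, 0.099]
tool_rot: [3.14, 0.0, 1.615]
force: [-2.2, 0.9, 8.9]
grip_width: 0.0112
finger_force: 25.4
```

Call:
{"name": "apply_moves", "arguments": {
  "claw": [0,0,0,0,0,0,0,0,0],
  "xyz": [
    [0,-0.006,0],
    [0,-0.011,0],
    [0,-0.011,0],
    [0,-0.011,0],
    [0,-0.011,0],
    [0,-0.011,0],
    [0,-0.01,0],
    [0,-0.005,0],
    [0,0,0]
  ],
  "twist": [
    [0,0,0],
    [0,0,0],
    [0,0,0],
    [0,0,0],
    [0,0,0],
    [0,0,0],
    [0,0,0],
    [0,0,0],
    [0,0,0]
  ]
}}

```text
clock: 17.05
position: [0.527, -0.0269, 0.0989]
tool_rot: [3.14, 0.001, 1.614]
force: [-1.2, -3.1, 10.0]
grip_width: 0.0118
finger_force: 25.7
```

Now I'll creep to the front stop until the force rises.

Call:
{"name": "apply_moves", "arguments": {
  "claw": [0,0,0,0],
  "xyz": [
    [0,-0.0015,0],
    [0,-0.0015,0],
    [0,-0.001,0],
    [0,0,0]
  ],
  "twist": [
    [0,0,0],
    [0,0,0],
    [0,0,0],
    [0,0,0]
  ]
}}

```text
clock: 17.45
position: [0.524, -0.027, 0.0989]
tool_rot: [3.139, 0.001, 1.614]
force: [4.1, -3.7, 7.2]
grip_width: 0.0114
finger_force: 25.3
```

Call:
{"name": "apply_moves", "arguments": {
  "claw": [0,0,0],
  "xyz": [
    [0,-0.0015,0],
    [0,0,0],
    [0,0,0]
  ],
  "twist": [
    [0,0,0],
    [0,0,0],
    [0,0,0]
  ]
}}

```text
clock: 17.75
position: [0.524, -0.027, 0.099]
tool_rot: [3.136, 0.0, 1.614]
force: [13.4, -4.1, -2.0]
grip_width: 0.0115
finger_force: 24.2
```

The guard has stopped at the front stop with 13 N on it. I'll relax, release, rise and look.

Call:
{"name": "apply_moves", "arguments": {
  "claw": [0,0.04,0.04,0.04,0.04,0.04,0.04,0.04],
  "xyz": [
    [0,0.0015,0],
    [0,0,0],
    [0,0,0],
    [0,0,-0.02],
    [0,0,-0.04],
    [0,0,-0.05],
    [0,0,-0.03],
    [0,0,0]
  ],
  "twist": [
    [0,0,0],
    [0,0,0],
    [0,0,0],
    [0,0,0],
    [0,0,0],
    [0,0,0],
    [0,0,0],
    [0,0,0]
  ]
}}

```text
clock: 18.55
position: [0.5244, -0.0262, 0.2419]
tool_rot: [3.136, 0.001, 1.614]
force: [0.3, -0.7, -0.9]
grip_width: 0.0399
finger_force: 0.0
```

```bash
python3 - <<'E'
from h import *
import cv2
f=bot.grab_frame("wrist"); cv2.imwrite("pics/w3.png",f["img"][:,:,::-1])
c,s=np.cos(.043),np.sin(.043)
print("grip closed",proj(f,np.array([.573-.05*c,-.024-.05*s,.1155])), "1cm open",proj(f,np.array([.573-.04*c,-.024-.04*s,.1155])))
shift([.5,0,.2])
E
```

```text
grip closed [319.05914316 231.2114851 ] 1cm open [334.00036272 231.21073022]
t 18.6 pos [ 0.5235 -0.0265  0.2396] rot [3.1384e+00 6.0000e-04 1.6143e+00] F [ 0.2  0.  -1.4]
shift [ 0.0275 -0.0224  0.0395]
```

View pics/w3.png

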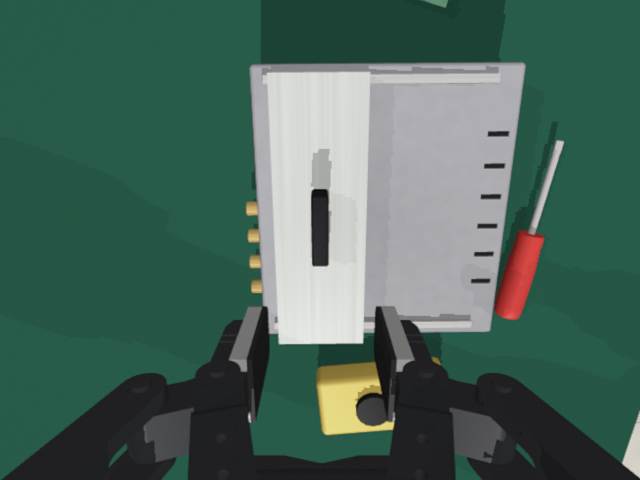

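The guard is closed, with the grip at (320,228) where I predicted (319,231) for closed. The fingers are clear and the bystanders are undisturbed, so I'll hand in.

```bash
python3 -c "
from workcell import bot
print(bot.job_done())"
```

```text
the job is handed in; nothing more can be done
None
```

I handed the job in at about 18.6 s, but the hand-in call gave no verdict: I slid the guard open 79 mm, found switches 1 and 2 already in, clicked switch 3 in with under 10 N and felt it loose again, then closed the guard against its front stop without touching the board, multimeter or screwdriver.

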